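# Lock a carrier plate onto the microscope-bench dock with its push-pull knob

### The arm

A 6-joint arm with a two-finger parallel gripper is mounted at the origin on the work surface. World frame = base frame: x ahead of the robot, y to its left, z up, the work surface at z = 0. Lengths are in mm, angles in rad, forces in N, time in s.
With the tool pointing down it reaches from about 250 to 775 mm from the base axis. Payload 8.9 kg.
Tool frame: the origin (TCP) lies midway between the tips of the shut fingers; the grasp point (between the pads) lies 19 mm behind it; z points along the fingers, y is the direction in which the jaws open and shut (so a half turn about z gives the same grasp; the last joint's range is limited). The gripper opens to 85 mm and grips with 20 to 120 N. Pads are 22 mm wide; open, the fingers measure 114 mm over their backs; the gripper's body (76 mm by 85 mm) begins 54 mm behind the grasp point. The pads swing forward as they close: fully open they stand 13 mm farther back than shut.
Start: joints at [1.204, 0.291, -0.153, 1.127, 0, 1.431], TCP at [118.557, 511.437, 231.305] pointing down, gripper open.
Joint ranges: [-2.52, 2.52], [-0.91, 1.74], [-1.3, 1.37], [-1.96, 2.02], [-1.52, 1.47], [-3.14, 3.14]. Speed limits (rad/s): [2.22, 2.22, 2.79, 3.14, 3.14, 3.14].

### API

Orientations are given as a unit quaternion [w, x, y, z].
In Python, from cell import state, viewer, job_done gives the robot as it stands.
- The arm moves only by the shell command python3 -m inch 'ROWS' [FORCE]. ROWS is text: rows parted by semicolons, each of 7 numbers parted by spaces: the shift along the world's x, y, z in cm, then the turn, a rotation vector about the world's x, y, z in degrees, then the finger opening in cm, from 0 to 8.54. In form: tx ty tz ax ay az claw; .... A call has 1 to 20 rows; each row shifts and turns the commanded pose from where the row before left it; what a row does not reach is not made up. A row lasts 1/10 s, in which the tool goes at most 50 mm and 8.59 degrees, less where a joint would pass 70% of its speed; a pose out of reach is approached as far as the arm can. A call is refused whole if a number of a shift passes 5 or a number of a turn 8.59, either way. A call with a gripper value outside its range is refused whole. The fingers move at their own pace and stop on an object; FORCE is the grip in N (left out, the last holds). Time passes only in rows, so rows that do not move let the fingers close. It gives the time, the measured TCP pose, the force and the opening at its end, in the units of the state.
- state(): the state, without advancing time (a new reading comes with each control period).
- viewer.capture(name): name is "scene" or "top"; returns the picture (420x560x3 uint8, red, green, blue); there is no depth.
- viewer.calibration(name): a dict with "mtx" (3x3 intrinsics, pixels), "D" ([k1, k2, p1, p2, k3] as OpenCV has them; the pictures are not rectified), "extrinsics" (4x4, takes a point from world to camera coordinates). Camera axes: x right, y down, z forward; pixel columns grow to the right and rows downward; lengths in mm; the calibration is good to about 2 mm. A picture is of the moment at which its call begins. calibration takes no time and is no camera call.
- job_done(): hands the job in, once; it reports no verdict.
The state is a dict: "clock": time; "joint_pos": joint angles; "joint_velocities": joint speeds; "effort": joint torques, N m; "position": TCP position; "ee_rot": TCP orientation; "wrist_force": force on the tool from outside, world axes, zero at the start; "moment": the same for the moment, N m; "finger_gap": finger opening in mm.
Only numpy, scipy, OpenCV 4.12 (cv2) and the standard library are available. Lean on these libraries where they do the work, as an engineer would, in place of code of your own. Each camera call takes 0.05 s, during which the arm holds its last target. There are 200 camera calls.

### The job

Mount the blue carrier plate on the dock: pull the dock's red knob straight out until it clicks into its out position so that the brass tongue draws back, thread the plate over the two steel pins and lay it flat on the deck, then push the knob fully in so that the tongue locks the plate. Leave the knob in, let go of everything, and leave the syringe and the jar beside the plate where they are.

Things in the scene. Friction and masses are not known exactly. Their poses are not given: they have to be found in the camera images.
- knob (a joint): Travel of the red push-pull knob along its own axis, m: 0 = fully in (tongue out), 0.025 = fully out, its 'on' detent (tongue drawn back). It only slides. Detent, stable at both end stops: about 5 N plus 1 N friction to leave either end, falling to nothing at mid-travel, beyond which it goes on by itself.
- knob_grip (a point): Middle of the knob's round red head (38 mm diameter, 28 mm long), on its axis; moves with the knob. z axis: the pull direction, 30 degrees from vertical, leaning towards the deck; y axis: level, the dock's y. The head stands on a 14 mm rod from a sloped face (white, black panel) square to the axis; its underside is 22 mm off that face when in, 47 mm when out.
- dock: Fixed dock, 245 x 210 mm; place and yaw vary. Origin on the table near its middle; x axis from the pin deck to the housing. Aluminium deck, top 20 mm above the table, x -125 to -20 mm; behind it a white wedge housing (to x 120 mm, 176 mm wide) rising from 45 to 117 mm, red knob in mid-slope; the knob head's top when out is 147 mm up at x 7 mm.
- seat (a point): Point on the deck's top midway between the pins (dock x -75 mm), axes as the dock's. The carrier's origin belongs here, its y along this y, either way round. A brass tongue (36 mm wide, underside 11 mm above the deck) comes from the housing's lip: knob in, it reaches 12 mm over a seated plate's edge and blocks a plate from going down; knob out, it is 13 mm clear.
- pin_left (a point): Top of the upright steel pin at seat y +75 mm: 10 mm diameter, 30 mm tall from the deck, its top 10 mm tapered to 3 mm.
- pin_right (a point): Top of the like pin at seat y -75 mm.
- carrier: Loose blue plate 70 (x) x 190 (y) x 8 (z) mm, about 0.25 kg, two 16 mm through holes on its y axis at +75 and -75 mm; orange upright grip bar in the middle, 34 (x) x 20 (y) mm, from 8 to 58 mm above the underside. Origin: centre of the underside, z up. Starts flat on the table beside the dock.
- syringe: Bystander: large clear and white syringe, 150 mm, lying by the carrier. Origin under its middle.
- jar: Bystander: amber jar with white cap, 48 mm diameter, 60 mm tall, by the carrier. Origin under its middle.
There are look-alikes about, which are no part of the job. Several things have the shape of the carrier; the one meant has the colours described above.

How it is judged (in metres and radians):
On the way, in this order (a step that is already met when the one before it is completed fails the run):
1. the knob is pulled out to its out detent (value of joint knob above 0.021 m), for 0.2 s.
2. the plate lies over both pins on the deck while the knob is still out (value of joint knob above 0.02 m and horizontal distance between carrier and seat below 0.006 m and angle between the y axis of carrier and the y axis of seat, either way round below 0.12 rad and z of carrier in the frame of seat below 0.004 m), for 0.2 s.
At the end, for the whole second after the job is handed in: The knob is in (within 4 mm of its inner stop), the carrier plate lies flat and still on the deck over both pins (origin within 6 mm sideways and 4 mm in height of the seat, y axes within 0.12 rad either way round), and the syringe and the jar are where they were (within 30 mm) (value of joint knob below 0.004 m and horizontal distance between carrier and seat below 0.006 m and angle between the y axis of carrier and the y axis of seat, either way round below 0.12 rad and z of carrier in the frame of seat below 0.004 m and angle between carrier's own z axis and vertical below 0.06 rad and linear speed of carrier below 0.02 m/s); the robot touches nothing.
It fails at once if the syringe or the jar is moved more than 30 mm (distance of any of syringe, jar from where it was at the start of the episode above 0.03 m).
It also fails if it takes over 64 s, if anything falls off the work surface, if the arm or the gripper's body presses on something with over 40 N, if the wrist force passes 120 N, or if a joint passes its speed limit or range.

## Working session

There is one attempt and no reset: what is moved stays moved. The work goes in short steps, Python scripts to look and compute and a shell command to move; the robot and the scene stay as the last step left them, time stands still between calls to the robot, and variables do not carry over. Pictures are saved under pics/ and viewed, about 8 in all and at most 12, crops included, and the job is handed in when it is done.

```bash
mkdir -p pics
python3 - <<'E'
from cell import state, viewer
import cv2
for n in("scene","top"):
    cv2.imwrite(f"pics/{n}0.png",cv2.cvtColor(viewer.capture(n),cv2.COLOR_RGB2BGR))
    c=viewer.calibration(n);print(n,c)
print(state())
E
```

```text
scene {'mtx': array([[472.97050311,   0.        , 279.20624251],
       [  0.        , 472.97050311, 216.37486661],
       [  0.        ,   0.        ,   1.        ]]), 'D': array([-0.03936889,  0.        ,  0.        ,  0.        ,  0.        ]), 'extrinsics': array([[ 8.72134420e-02,  9.96084553e-01, -1.44699001e-02,
        -2.16197411e+02],
       [ 6.97278349e-01, -7.14120846e-02, -7.13234337e-01,
        -3.05080482e+02],
       [-7.11475031e-01,  5.21140734e-02, -7.00776286e-01,
         1.68493541e+03],
       [ 0.00000000e+00,  0.00000000e+00,  0.00000000e+00,
         1.00000000e+00]])}
top {'mtx': array([[417.25870314,   0.        , 283.19677821],
       [  0.        , 417.25870314, 210.12039695],
       [  0.        ,   0.        ,   1.        ]]), 'D': array([-0.06558809,  0.        ,  0.        ,  0.        ,  0.        ]), 'extrinsics': array([[ 1.40771784e-02, -9.99898894e-01, -2.00868787e-03,
         1.88473268e+02],
       [-9.96949737e-01, -1.38813717e-02, -7.68018855e-02,
         5.64840479e+02],
       [ 7.67662371e-02,  3.08371468e-03, -9.97044350e-01,
         1.36254138e+03],
       [ 0.00000000e+00,  0.00000000e+00,  0.00000000e+00,
         1.00000000e+00]])}
{'clock': 0.1, 'joint_pos': array([ 1.20370382e+00,  2.91232005e-01, -1.54016899e-01,  1.12669662e+00,
       -4.20376198e-06,  1.43151459e+00]), 'joint_velocities': array([-0.00093908, -0.00070327,  0.00293285,  0.00155465, -0.00135669,
        0.00014374]), 'effort': array([ 8.18039916e-04, -5.37979281e+01,  3.31919110e+01,  9.36220167e-03,
       -2.74964677e-04,  8.65917940e-06]), 'position': array([118.42143825, 511.08554726, 230.79821248]), 'ee_rot': array([-1.41896610e-04,  1.13659215e-01,  9.93519629e-01, -5.56805751e-04]), 'wrist_force': array([ 0.01726289, -0.76137006, -0.16926409]), 'moment': array([ 0.02279205,  0.04183653, -0.00120142]), 'finger_gap': 85.70896996193072}
```

View pics/scene0.png

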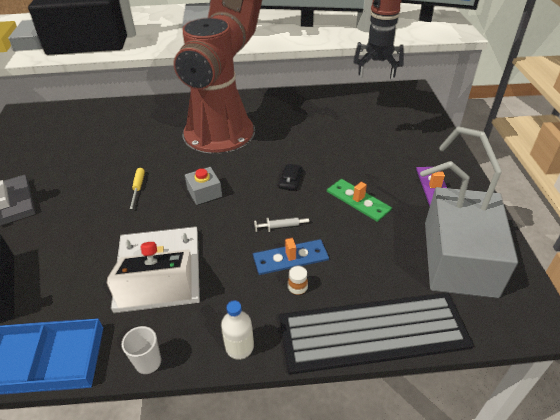

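View pics/top0.png

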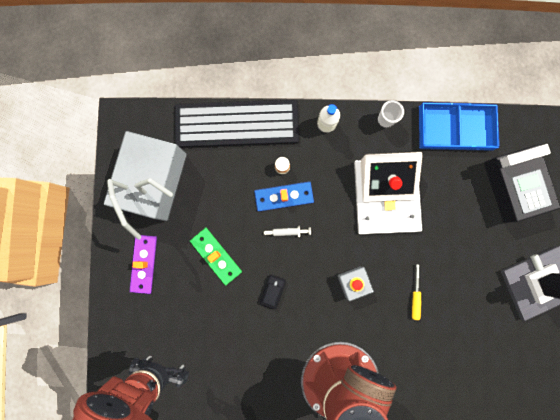

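Carrier-shaped things in the top view: purple (143,264), green (215,257) and blue (284,195). Only the blue one has the blue plate and orange bar. The red knob on the dock is at (395,183), and the look-alike e-stop is at (357,285). I'll confirm with an enlarged crop and measure.

```bash
cat > h.py <<'E'
import numpy as np, cv2
from cell import viewer
def img(n): return cv2.cvtColor(viewer.capture(n),cv2.COLOR_RGB2BGR)
def ray(n,p):
    c=viewer.calibration(n);E=c["extrinsics"];R=E[:3,:3]
    u=cv2.undistortPoints(np.array(p,float).reshape(-1,1,2),c["mtx"],c["D"]).reshape(-1,2)
    d=np.c_[u,np.ones(len(u))]@R
    return -R.T@E[:3,3],d
def plane(n,p,z):
    o,d=ray(n,p);return o+d*((z-o[2])/d[:,2])[:,None]
def two(ps,pt):
    A=np.zeros((3,3));b=np.zeros(3)
    for n,p in(("scene",ps),("top",pt)):
        o,d=ray(n,[p]);d=d[0]/np.linalg.norm(d);M=np.eye(3)-np.outer(d,d);A+=M;b+=M@o
    return np.linalg.solve(A,b)
def proj(n,P):
    c=viewer.calibration(n);E=c["extrinsics"]
    return cv2.projectPoints(np.array(P,float).reshape(-1,3),cv2.Rodrigues(E[:3,:3])[0],E[:3,3],c["mtx"],c["D"])[0].reshape(-1,2)
def blobs(im,lo,hi,box,amin=6):
    x0,y0,x1,y1=box
    m=cv2.inRange(cv2.cvtColor(im[y0:y1,x0:x1],cv2.COLOR_BGR2HSV),lo,hi)
    cs,_=cv2.findContours(m,cv2.RETR_EXTERNAL,cv2.CHAIN_APPROX_NONE)
    return sorted([c+[x0,y0] for c in cs if cv2.contourArea(c)>=amin],key=cv2.contourArea,reverse=True)
def cen(c):
    m=cv2.moments(c);return np.array([m["m10"]/m["m00"],m["m01"]/m["m00"]])
E
python3 - <<'E'
from h import *
t=cv2.imread("pics/top0.png");s=cv2.imread("pics/scene0.png")
a=cv2.resize(t[145:245,245:435],None,fx=4,fy=4,interpolation=cv2.INTER_CUBIC)
b=cv2.resize(s[220:315,100:340],None,fx=3.15,fy=2.1,interpolation=cv2.INTER_CUBIC)
cv2.imwrite("pics/crop.png",np.vstack([a,cv2.resize(b,(760,200))]))
for n,im,box in(("top",t,(245,170,330,225)),("scene",s,(245,230,340,280))):
    c=blobs(im,(95,120,50),(125,255,255),box)[0];h=cv2.convexHull(c)
    r=cv2.minAreaRect(h);print(n,"blue",r)
    if n=="top":
        P=plane(n,cv2.boxPoints(r),8);print(P,P.mean(0))
    o=blobs(im,(5,150,120),(18,255,255),box);print("orange",[(cen(x),cv2.contourArea(x)) for x in o])
for n,im,box in(("top",t,(375,165,415,205)),("scene",s,(130,230,170,275))):
    print(n,"red",[(cen(x),cv2.contourArea(x),cv2.boundingRect(x)) for x in blobs(im,(172,120,60),(180,255,255),box)+blobs(im,(0,120,60),(6,255,255),box)])
    box=(350,145,430,240) if n=="top" else (105,225,205,310)
    w=blobs(im,(0,0,120),(180,70,255),box,200);print("white",[(cv2.minAreaRect(x)) for x in w])
E
```

```text
top blue ((283.49053955078125, 196.1067657470703), (21.990726470947266, 57.81012725830078), 81.02737426757812)
[[630.56689876 298.25793484   8.        ]
 [663.83182554 106.34880948   8.        ]
 [590.43668283  94.19095839   8.        ]
 [557.42321391 285.30148915   8.        ]] [610.56465526 196.02479797   8.        ]
orange []
scene blue ((290.5636901855469, 256.30242919921875), (22.24913215637207, 73.3912353515625), 78.11134338378906)
orange [(array([290.26785714, 248.1359127 ]), 168.0)]
top red [(array([395.14056225, 182.73761714]), 124.5, (388, 176, 15, 14))]
white [((389.4820556640625, 192.58773803710938), (80.27198791503906, 68.41362762451172), 87.51044464111328)]
scene red [(array([148.36363636, 248.36565657]), 165.0, (141, 242, 16, 14))]
white [((153.22607421875, 269.27978515625), (76.76524353027344, 95.09207916259766), 83.79655456542969)]
```

View pics/crop.png

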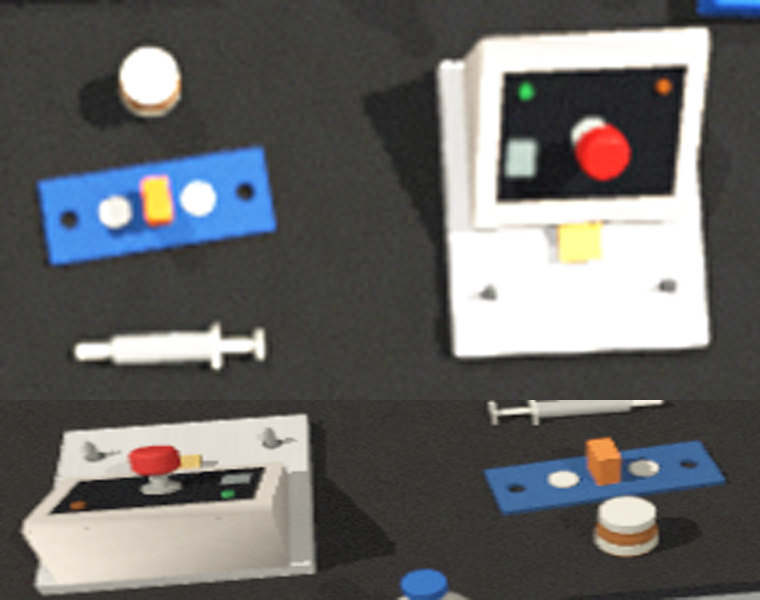

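The crop confirms the blue plate: orange bar, dark through-holes near the ends, white decorative discs. Jar is above it and syringe below. Next I'll measure the pins and deck edges.

Run:
```python
from h import *
t=cv2.imread("pics/top0.png");s=cv2.imread("pics/scene0.png")
a=cv2.resize(t[200:240,350:430],None,fx=9,fy=7,interpolation=cv2.INTER_CUBIC)
b=cv2.resize(s[225:265,115:205],None,fx=8,fy=7,interpolation=cv2.INTER_CUBIC)
cv2.imwrite("pics/pins.png",np.vstack([a,b]))
K=two((148.4,248.4),(395.1,182.7));print("knob",K)
# deck front edge and sides (top view): white mask contour hull, lines
c=blobs(t,(0,0,120),(180,70,255),(350,145,430,240),200)[0].reshape(-1,2)
f=[max(c[c[:,0]==x,1]) for x in range(365,417)]
pts=np.c_[range(365,417),np.array(f)+.5]
P=plane("top",pts,20);k=np.polyfit(P[:,1],P[:,0],1);print("front edge x=",k,"resid",np.std(P[:,0]-np.polyval(k,P[:,1])))
for y0,y1 in((215,228),):
    L=[(min(c[c[:,1]==y,0])-.5,y) for y in range(y0,y1)];R=[(max(c[c[:,1]==y,0])+.5,y) for y in range(y0,y1)]
    print("L",plane("top",L,20)[[0,-1]],"R",plane("top",R,20)[[0,-1]])
# orange
for n,im,box in(("top",t,(275,180,295,210)),("scene",s,(280,230,300,265))):
    print([(cen(x),cv2.contourArea(x)) for x in blobs(im,(5,90,120),(30,255,255),box)])
```

```text
knob [ 646.40691313 -154.28980947  111.05873485]
front edge x= [-5.81809472e-02  4.82734505e+02] resid 0.9439074300067217
L [[549.41525038 -47.58435473  20.        ]
 [509.55405681 -50.96150055  20.        ]] R [[ 552.37512769 -265.99894162   20.        ]
 [ 512.26514655 -265.58293095   20.        ]]
[(array([283.81761006, 195.11320755]), 53.0)]
[(array([290.23463687, 248.47672253]), 179.0)]
```

View pics/pins.png

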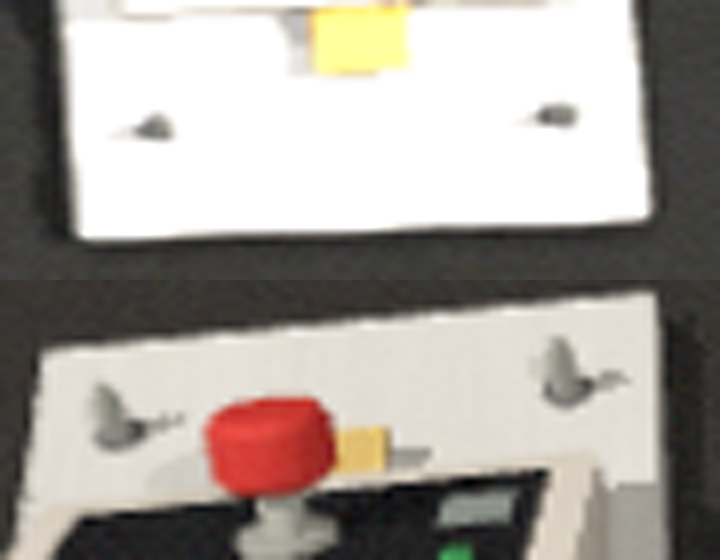

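Pins seen: top view (367.2,218.3) and (412.2,216.6); scene view tops (184.7,233.8) and (127.5,240.0), bases about (185.9,241.3) and (129.8,247).

Run:
```python
from h import *
h=-.45
print("mid tri",two((185.2+h,237.7+h),(367.2+h,218.3+h)),two((128.6+h,243.4+h),(412.2+h,216.6+h)))
print("top view z35",plane("top",[(367.2+h,218.3+h),(412.2+h,216.6+h)],35))
B=plane("scene",[(185.9+h,241.3+h),(129.8+h,247+h)],20);print("scene base",B,B.mean(0))
T=plane("scene",[(184.7+h,234+h),(127.5+h,240.4+h)],50);print("scene tops",T,T.mean(0))
for A in(B,T): d=A[0]-A[1];print(np.hypot(*d[:2]),np.degrees(np.arctan2(-d[0],d[1])))
# deck front-edge in top
print("front corners",plane("top",[(350+78/9+h,200+240/7+h),(350+652/9+h,200+218/7+h)],20))
# orange bar: top pixel = roughly top face; two-view and plane
print("orange top z50",plane("top",[(283.8,195.1)],45),plane("scene",[(290.23,248.47)],33))
```

```text
mid tri [539.8891323  -83.04561272  29.05449224] [ 547.62365893 -233.15446413   30.76210197]
top view z35 [[ 539.46761877  -78.83951813   35.        ]
 [ 547.08341211 -228.3568313    35.        ]]
scene base [[ 544.34172922  -85.31384165   20.        ]
 [ 550.28322286 -235.57767974   20.        ]] [ 547.31247604 -160.4457607    20.        ]
scene tops [[ 545.67462925  -83.83463939   50.        ]
 [ 553.97475071 -234.05740114   50.        ]] [ 549.82468998 -158.94602027   50.        ]
150.38125675726266 2.264319008551408
150.45188653940673 3.162495997324221
front corners [[ 486.92332448  -53.38050563   20.        ]
 [ 499.97436081 -267.13694488   20.        ]]
orange top z50 [[609.68107252 195.0115511   45.        ]] [[611.43836401 192.93823496  33.        ]]
```

Seat ≈ (546,-158), dock yaw ≈ 3.1°, knob grip ≈ (646.5,-154,112); this agrees with the dock dimensions. Moving to the knob.

```bash
python3 -m inch '2.4 -3.3 0 0 0 .8 8.5;2.4 -3.3 0 0 0 .8 8.5;2.4 -3.3 0 0 0 .8 8.5;2.4 -3.3 0 0 0 .8 8.5;2.4 -3.3 0 0 0 .8 8.5;2.4 -3.3 0 0 0 .8 8.5;2.4 -3.3 0 0 0 .8 8.5;2.4 -3.3 0 0 0 .8 8.5;2.4 -3.3 0 0 0 .8 8.5;2.4 -3.3 0 0 0 .8 8.5;2.4 -3.3 0 0 0 .8 8.5;2.4 -3.3 0 0 0 .8 8.5;2.4 -3.3 0 0 0 .8 8.5;2.4 -3.3 0 0 0 .8 8.5;2.4 -3.3 0 0 0 .8 8.5;2.4 -3.3 0 0 0 .8 8.5;2.4 -3.3 0 0 0 .8 8.5;2.4 -3.3 0 0 0 .8 8.5;2.4 -3.3 0 0 0 .8 8.5;2.4 -3.3 0 0 0 .8 8.5' 60; python3 -m inch '0 0 0 .41 -7.49 0 8.5;0 0 0 .41 -7.49 0 8.5;0 0 0 .41 -7.49 0 8.5;0 0 0 .41 -7.49 0 8.5;0 0 0 0 0 0 8.5'
```

```text
clock: 2.1
position: [599.1, -150.0, 230.9]
ee_rot: [-0.0, -0.026, 1.0, 0.0]
wrist_force: [0.8, 0.8, 0.8]
finger_gap: 85.2
clock: 2.6
position: [591.8, -145.8, 225.6]
ee_rot: [0.256, -0.024, 0.966, 0.01]
wrist_force: [-2.0, 1.8, -1.4]
finger_gap: 84.9
```

```bash
python3 -m inch '1 -.3 -2.4 0 0 0 8.5;1 -.3 -2.4 0 0 0 8.5;1 -.3 -2.4 0 0 0 8.5;0 0 0 0 0 0 8.5;0 0 0 0 0 0 8.5'
python3 - <<'E'
from h import *
from cell import state
a=img("top")[110:250,330:460];b=img("scene")[190:310,80:220]
cv2.imwrite("pics/k1.png",np.hstack([cv2.resize(a,(400,420)),cv2.resize(b,(400,420))]))
print(state()["position"])
E
```

```text
clock: 3.1
position: [629.0, -157.6, 159.4]
ee_rot: [0.258, -0.025, 0.966, 0.008]
wrist_force: [0.4, -0.4, 0.1]
finger_gap: 84.9
[ 629.37148273 -157.86023019  160.78186506]
```

View pics/k1.png

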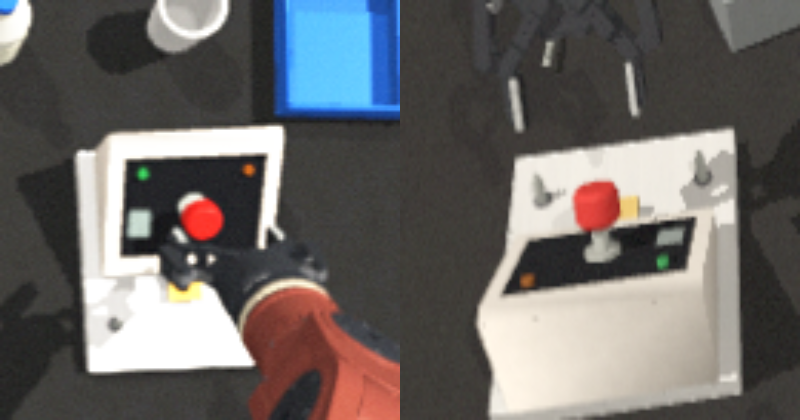

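Run:
```python
from h import *
P=np.array([629.2,-158.1,159.8]);z=np.array([.4993,.027,-.866])
for n in("scene","top"): print(n,proj(n,[P,P-13*z,[646.5,-153.7,112]]))
print("tips seen scene (140.9,224) top (403.4,188.3)", two((140.9,224),(403.4,188.3)))
```

```text
scene [[143.68912126 229.44161995]
 [142.83530869 224.17631544]
 [148.9515754  248.18092987]]
top [[400.98022642 186.06620829]
 [402.1644507  187.71928786]
 [395.29377348 182.60792652]]
tips seen scene (140.9,224) top (403.4,188.3) [ 621.14091826 -162.83357365  170.45038423]
```

```bash
python3 -m inch '-.76 .4 -.43 0 0 0 8.5;1.2 .05 -2.08 0 0 0 8.5;1.2 .05 -2.08 0 0 0 8.5;0 0 0 0 0 0 8.5' ; python3 -m inch '.6 .05 -1.04 0 0 0 8.5;.6 .05 -1.04 0 0 0 8.5;0 0 0 0 0 0 8.5;0 0 0 0 0 0 2;0 0 0 0 0 0 2;0 0 0 0 0 0 2;0 0 0 0 0 0 2;0 0 0 0 0 0 2;0 0 0 0 0 0 2;0 0 0 0 0 0 2' 60
```

```text
clock: 3.6
position: [643.9, -151.7, 111.6]
ee_rot: [0.257, -0.025, 0.966, 0.008]
wrist_force: [-0.3, 0.4, -0.5]
finger_gap: 85.0
clock: 4.6
position: [656.9, -152.9, 93.6]
ee_rot: [0.259, -0.024, 0.966, 0.006]
wrist_force: [-7.3, -3.7, 7.1]
finger_gap: 36.0
```

```bash
python3 -m inch '-.3 -.02 .52 0 0 0 2;-.3 -.02 .52 0 0 0 2;-.3 -.02 .52 0 0 0 2;-.3 -.02 .52 0 0 0 2;-.2 -.01 .35 0 0 0 2;0 0 0 0 0 0 2;0 0 0 0 0 0 2;0 0 0 0 0 0 2' 60
python3 - <<'E'
from h import *
a=img("top")[140:240,340:440];b=img("scene")[200:310,90:210]
cv2.imwrite("pics/k2.png",np.hstack([cv2.resize(a,(400,400)),cv2.resize(b,(400,400))]))
E
```

```text
clock: 5.4
position: [643.8, -153.4, 115.9]
ee_rot: [0.259, -0.025, 0.966, 0.007]
wrist_force: [24.2, -7.6, -29.7]
finger_gap: 35.2
```

View pics/k2.png

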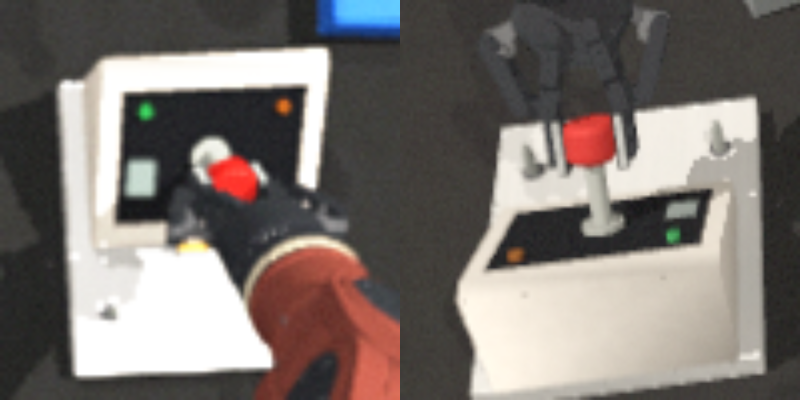

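The knob's red head is out, with the rod long (head at scene crop (590,138)), and the tongue is drawn back. The 26 mm of travel ended on a firm stop. Releasing and going to the carrier.

```bash
python3 -m inch '.05 0 -.09 0 0 0 2;.03 0 -.05 0 0 0 5;0 0 0 0 0 0 8.5;0 0 0 0 0 0 8.5;0 0 0 0 0 0 8.5;0 0 0 0 0 0 8.5;0 0 0 0 0 0 8.5;-1 -.05 1.73 0 0 0 8.5;-1 -.05 1.73 0 0 0 8.5;-1 -.05 1.73 0 0 0 8.5;-1 -.05 1.73 0 0 0 8.5;-.5 0 1 0 0 0 8.5'; python3 -m inch '0 0 1 -.41 7.49 0 8.5;0 0 1 -.41 7.49 0 8.5;0 0 1 -.41 7.49 0 8.5;0 0 0 -.41 7.49 0 8.5;0 3.9 0 0 0 .74 8.5;0 3.9 0 0 0 .74 8.5;0 3.9 0 0 0 .74 8.5;0 3.9 0 0 0 .74 8.5;0 3.9 0 0 0 .74 8.5;0 3.9 0 0 0 .74 8.5;0 3.9 0 0 0 .74 8.5;0 3.9 0 0 0 .74 8.5;0 3.9 0 0 0 .74 8.5;0 0 0 0 0 0 8.5;0 0 0 0 0 0 8.5'
python3 - <<'E'
from h import *
print([(cen(x),cv2.contourArea(x)) for x in blobs(img("scene"),(0,120,60),(6,255,255),(120,215,170,275))])
print(proj("scene",[[634,-154.3,134]]))
E
```

```text
clock: 6.7
position: [598.6, -154.7, 196.2]
ee_rot: [0.259, -0.025, 0.965, 0.007]
wrist_force: [0.0, -0.5, 0.3]
finger_gap: 85.1
clock: 8.2
position: [598.6, 197.4, 223.9]
ee_rot: [0.001, -0.085, 0.996, -0.0]
wrist_force: [1.9, -1.0, 0.5]
finger_gap: 84.4
[(array([146.84154589, 238.02995169]), 172.5)]
[[147.35890841 238.21737892]]
```

```bash
python3 -m inch '.4 -.07 -3.1 0 0 0 8.5;.4 -.07 -3.1 0 0 0 8.5;.4 -.07 -3.1 0 0 0 8.5;0 0 -3.1 0 0 0 8.5;0 0 -2.6 0 0 0 8.5;0 0 -2.6 0 0 0 8.5;0 0 -2.5 0 0 0 8.5;0 0 0 0 0 0 8.5;0 0 0 0 0 0 8.5'
python3 - <<'E'
from h import *
a=img("top")[140:250,230:350];b=img("scene")[190:310,220:360]
cv2.imwrite("pics/c1.png",np.hstack([cv2.resize(a,(400,380)),cv2.resize(b,(400,380))]))
E
```

```text
clock: 9.15
position: [610.9, 193.4, 23.8]
ee_rot: [0.001, -0.083, 0.997, 0.0]
wrist_force: [0.2, 0.5, 1.0]
finger_gap: 85.0
```

View pics/c1.png

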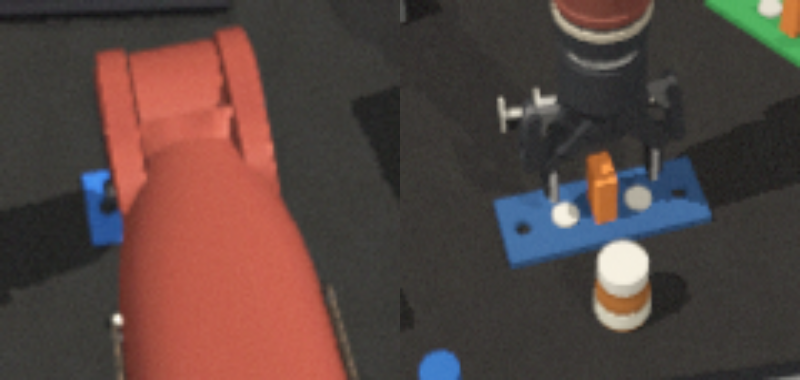

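The fingers straddle the orange bar, with jar and syringe clear. Gripping and lifting.

```bash
python3 -m inch '0 0 0 0 0 0 1;0 0 0 0 0 0 1;0 0 0 0 0 0 1;0 0 0 0 0 0 1;0 0 0 0 0 0 1;0 0 0 0 0 0 1;0 0 0 0 0 0 1;0 0 0 0 0 0 1;0 0 0 0 0 0 1;0 0 .5 0 0 0 1;0 0 1.5 0 0 0 1;0 0 3 0 0 0 1;0 0 3 0 0 0 1;0 0 3 0 0 0 1;0 0 1.5 0 0 0 1;0 0 0 0 0 0 1;0 0 0 0 0 0 1' 90
```

```text
clock: 10.95
position: [610.4, 194.3, 147.7]
ee_rot: [0.001, -0.084, 0.996, 0.0]
wrist_force: [-0.2, -0.4, -1.8]
finger_gap: 18.9
```

```bash
python3 -m inch '-1.6 -3.9 0 0 0 -.73 1;-1.6 -3.9 0 0 0 -.73 1;-1.6 -3.9 0 0 0 -.73 1;-1.6 -3.9 0 0 0 -.73 1;0 -3.9 0 0 0 -.73 1;0 -3.9 0 0 0 -.73 1;0 -3.9 0 0 0 -.73 1;0 -3.9 0 0 0 -.73 1;0 -3.9 0 0 0 -.73 1;0 0 -2 0 0 0 1;0 0 -2 0 0 0 1;0 0 0 0 0 0 1;0 0 0 0 0 0 1;0 0 0 0 0 0 1'
python3 - <<'E'
from h import *
from cell import state
s=img("scene");cv2.imwrite("pics/s3.png",s);print(state()["position"],state()["ee_rot"])
cv2.imwrite("pics/p1.png",cv2.resize(s[180:280,90:230],None,fx=5.6,fy=5.6,interpolation=cv2.INTER_CUBIC))
E
```

```text
clock: 12.35
position: [547.1, -156.4, 108.9]
ee_rot: [0.001, -0.027, 1.0, -0.0]
wrist_force: [0.3, -0.7, -3.4]
finger_gap: 18.6
[ 547.35547    -156.48948079  109.18875235] [ 1.70393682e-03 -2.67283895e-02  9.99641263e-01 -1.85377931e-04]
```

View pics/p1.png

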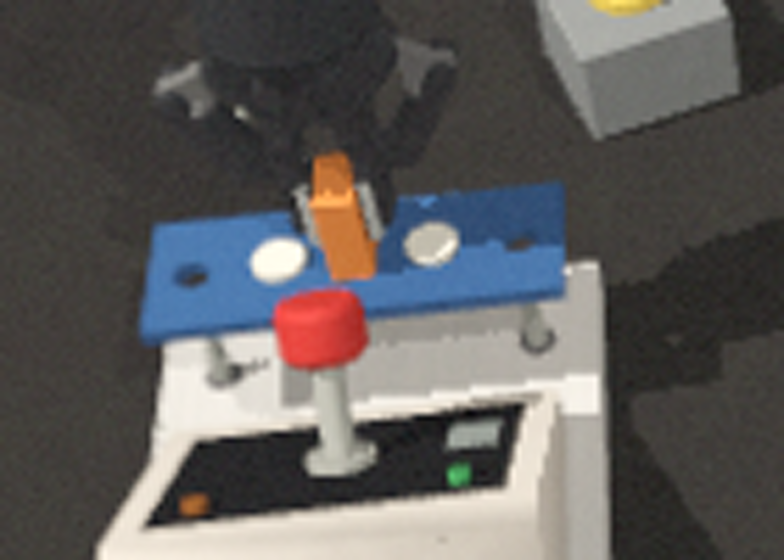

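Holes in the crop at (190,275) and (521,243); pin bases at (224,373) and (537,341); knob still out.

Run:
```python
from h import *
f=lambda x,y:(90+x/5.6-.41,180+y/5.6-.41)
s=cv2.imread("pics/s3.png")
for z in(93,):
    H=plane("scene",[f(521,243),f(190,275)],z);d=H[0]-H[1]
    print("holes",H,H.mean(0),np.hypot(*d[:2]),np.degrees(np.arctan2(-d[0],d[1])))
B=plane("scene",[f(537,341),f(224,373)],20);d=B[0]-B[1];print("pins",B,B.mean(0),np.hypot(*d[:2]),np.degrees(np.arctan2(-d[0],d[1])))
c=blobs(s,(95,100,40),(125,255,255),(105,200,200,245))[0];q=cv2.approxPolyDP(cv2.convexHull(c),3,True).reshape(-1,2);print(q)
print(plane("scene",q,93))
```

```text
holes [[ 548.92740337  -81.20473175   93.        ]
 [ 554.34316822 -232.80989466   93.        ]] [ 551.63528579 -157.0073132    93.        ] 151.70186527934936 2.0458971862736104
pins [[ 542.98725265  -85.29700512   20.        ]
 [ 549.05047015 -235.10238384   20.        ]] [ 546.0188614  -160.19969448   20.        ] 149.92802972708216 2.3177222817745644
[[190 213]
 [189 232]
 [155 235]
 [153 230]
 [161 215]]
[[ 513.30213706  -63.79975341   93.        ]
 [ 583.21108278  -63.06753417   93.        ]
 [ 585.12039257 -148.95147885   93.        ]
 [ 566.76260348 -155.86592684   93.        ]
 [ 513.0782561  -140.28249822   93.        ]]
```

```bash
python3 -m inch '-.35 -.27 -.8 0 0 .5 1;0 0 -.8 0 0 0 1;0 0 -.8 0 0 0 1;0 0 -.3 0 0 0 1;0 0 0 0 0 0 1;0 0 0 0 0 0 1'
python3 - <<'E'
from h import *
from cell import state
s=img("scene");cv2.imwrite("pics/s4.png",s);print(state()["position"])
cv2.imwrite("pics/p2.png",cv2.resize(s[205:265,105:205],None,fx=8,fy=8,interpolation=cv2.INTER_CUBIC))
E
```

```text
clock: 13.0
position: [543.4, -159.3, 81.5]
ee_rot: [0.001, -0.031, 1.0, 0.0]
wrist_force: [0.2, -0.5, -1.8]
finger_gap: 19.1
[ 543.50519882 -159.3449309    81.61837644]
```

View pics/p2.png

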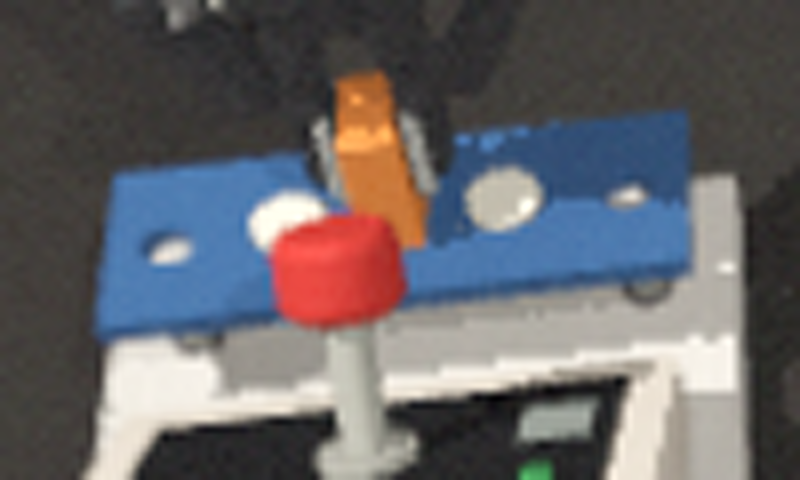

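Run:
```python
from h import *
f=lambda x,y:(105+x/8-.44,205+y/8-.44)
H=plane("scene",[f(629,195),f(166,246)],66);d=H[0]-H[1]
print("holes",H,H.mean(0),np.hypot(*d[:2]),np.degrees(np.arctan2(-d[0],d[1])))
B=plane("scene",[f(648,291)],20);print("pin L base",B)
s=cv2.imread("pics/s4.png");g=cv2.cvtColor(s,cv2.COLOR_BGR2HSV)
for x0,y0 in((119,231),(178,225)): print(g[y0:y0+9,x0:x0+12,1])
```

```text
holes [[ 543.99217772  -84.25564799   66.        ]
 [ 552.10179198 -235.03986862   66.        ]] [ 548.04698485 -159.64775831   66.        ] 151.00214248872336 3.0785677177197424
pin L base [[544.686894   -84.99852666  20.        ]]
[[135 143 140 141 138 145 144 143 143 142 142 142]
 [137 141 145 143 138 142 140 145 143 143 142 142]
 [140 143 135 142 143 141 146 151 137 142 143 143]
 [146 142 140 144 141 143 123  89  88 112 135 143]
 [140 138 143 145 141  89  28  11   7  44 118 145]
 [140 140 138 146 125  15  11  12  10  30 118 140]
 [142 140 140 140 110   5   8   6  35  96 142 148]
 [143 142 141 142 140 142 142 142 142 142 138 142]
 [138 144 146 142 139 143 138 137 141 141 143 140]]
[[143 139 146 148 147 148 135 147 144 151 144 142]
 [138 144 139 148 141 152 147 144 153 149 147 141]
 [144 145 139 145 141 146 123 141 143 140 144 150]
 [144 139 142 111  72  27  23  75 137 141 142 148]
 [145 151 119  45   6  16  15   2 116 147 150 146]
 [140 140 127  27   2   2  12  87 145 143 143 143]
 [146 144 145 141 112 113 139 145 141 141 144 141]
 [145 143 147 141 144 143 139 144 141 142 143 144]
 [143 146 139 144 142 144 143 141 141 142 143 142]]
```

Holes at (544.0,-84.3) and (552.1,-235.0) now match the pins in the same view to about 2 mm. Lowering slowly.

```bash
python3 -m inch '0 0 -.4 0 0 0 1;0 0 -.4 0 0 0 1;0 0 -.4 0 0 0 1;0 0 -.4 0 0 0 1;0 0 0 0 0 0 1;0 0 0 0 0 0 1'
```

```text
clock: 13.65
position: [543.2, -159.2, 65.3]
ee_rot: [0.001, -0.031, 1.0, 0.0]
wrist_force: [0.0, -0.2, -1.6]
finger_gap: 18.8
```

Underside is now at about 42 mm, below the pin tips (50 mm), with no contact force.

```bash
python3 -m inch '0 0 -.3 0 0 0 1;0 0 -.3 0 0 0 1;0 0 -.3 0 0 0 1;0 0 -.3 0 0 0 1;0 0 -.3 0 0 0 1;0 0 0 0 0 0 1;0 0 0 0 0 0 1'
```

```text
clock: 14.35
position: [543.3, -159.3, 50.4]
ee_rot: [0.001, -0.031, 1.0, 0.0]
wrist_force: [-0.2, -0.3, -1.6]
finger_gap: 18.7
```

```bash
python3 -m inch '0 0 -.3 0 0 0 1;0 0 -.2 0 0 0 1;0 0 -.15 0 0 0 1;0 0 0 0 0 0 1;0 0 0 0 0 0 1'
```

```text
clock: 14.85
position: [543.3, -159.3, 43.9]
ee_rot: [0.001, -0.031, 1.0, 0.0]
wrist_force: [-0.4, -0.3, -2.8]
finger_gap: 19.0
```

```bash
python3 -m inch '0 0 -.1 0 0 0 1;0 0 0 0 0 0 1;0 0 0 0 0 0 1'; python3 -m inch '0 0 -.1 0 0 0 1;0 0 0 0 0 0 1;0 0 0 0 0 0 1'
```

```text
clock: 15.15
position: [543.4, -159.3, 43.9]
ee_rot: [0.001, -0.031, 1.0, -0.0]
wrist_force: [-4.0, 2.2, 10.2]
finger_gap: 18.9
clock: 15.45
position: [543.4, -159.3, 43.8]
ee_rot: [0.002, -0.031, 1.0, -0.0]
wrist_force: [-7.3, 3.9, 22.2]
finger_gap: 18.8
```

Seated: it stopped hard at the deck with 22 N of contact force. Releasing and rising, then one look.

```bash
python3 -m inch '0 0 .17 0 0 0 1;0 0 0 0 0 0 4;0 0 0 0 0 0 6;0 0 0 0 0 0 6;0 0 0 0 0 0 6;0 0 0 0 0 0 6;0 0 1 0 0 0 6;0 0 2.5 0 0 0 6;0 0 3 0 0 0 6;0 0 3 0 0 0 6;0 0 3 0 0 0 3;0 0 2.5 0 0 0 0;0 0 0 .41 -7.49 0 0;0 0 0 .41 -7.49 0 0;0 0 0 .41 -7.49 0 0;0 0 0 .41 -7.49 0 0;0 0 0 0 0 0 0;0 0 0 0 0 0 0'
python3 - <<'E'
from h import *
s=img("scene");cv2.imwrite("pics/s5.png",s)
cv2.imwrite("pics/p3.png",cv2.resize(s[180:280,90:230],None,fx=5.6,fy=5.6,interpolation=cv2.INTER_CUBIC))
E
```

```text
clock: 17.25
position: [543.0, -159.8, 194.5]
ee_rot: [0.259, -0.029, 0.965, 0.006]
wrist_force: [1.1, -0.2, 0.7]
finger_gap: -0.0
```

View pics/p3.png

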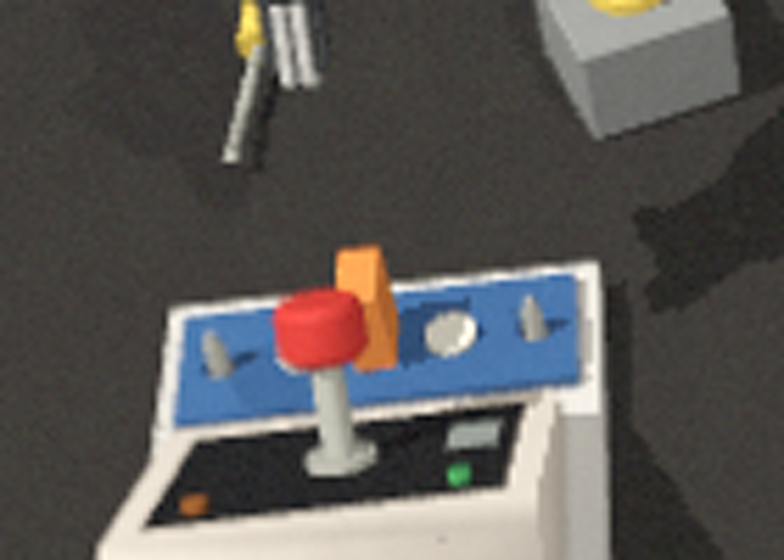

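The plate is flat with both pins through (pins at (217,352) and (532,318)), knob still out at (320,328). Pushing the knob.

```bash
python3 -m inch '2.5 .15 0 0 0 0 0;2.5 .15 0 0 0 0 0;1.9 .12 -2.2 0 0 0 0;0 0 0 0 0 0 0;1 .05 -1.73 0 0 0 0;0 0 0 0 0 0 0;0 0 0 0 0 0 0'; python3 -m inch '.5 .03 -.87 0 0 0 0;.5 .03 -.87 0 0 0 0;.5 .03 -.87 0 0 0 0;0 0 0 0 0 0 0;0 0 0 0 0 0 0'
```

```text
clock: 18.0
position: [623.0, -154.7, 155.0]
ee_rot: [0.26, -0.03, 0.965, 0.006]
wrist_force: [0.1, 0.8, 1.1]
finger_gap: -0.2
clock: 18.5
position: [636.8, -153.4, 127.5]
ee_rot: [0.259, -0.03, 0.965, 0.007]
wrist_force: [-0.2, 0.5, 0.5]
finger_gap: -0.1
```

```bash
python3 -m inch '.2 .01 -.35 0 0 0 0;0 0 0 0 0 0 0;0 0 0 0 0 0 0';python3 -m inch '.1 0 -.17 0 0 0 0;0 0 0 0 0 0 0;0 0 0 0 0 0 0'
```

```text
clock: 18.8
position: [639.2, -153.7, 125.2]
ee_rot: [0.26, -0.03, 0.965, 0.006]
wrist_force: [-5.1, 0.2, 4.9]
finger_gap: -0.0
clock: 19.1
position: [639.6, -153.8, 125.0]
ee_rot: [0.26, -0.029, 0.965, 0.006]
wrist_force: [-25.9, 1.2, 31.5]
finger_gap: 0.3
```

Hard stop at the predicted "in" height. Backing off and checking.

```bash
python3 -m inch '-.5 -.03 .87 0 0 0 0;-2 -.1 3.4 0 0 0 0;-2 -.1 3.4 0 0 0 0;-2 -.1 2 0 0 0 0;0 3 2 0 0 0 0;0 4 2 0 0 0 0;0 4 0 0 0 0 0;0 4 0 0 0 0 0;0 0 0 0 0 0 0;0 0 0 0 0 0 0'
python3 - <<'E'
from h import *
s=img("scene");t=img("top");s0=cv2.imread("pics/scene0.png");t0=cv2.imread("pics/top0.png")
print("red",[(cen(x),cv2.contourArea(x)) for x in blobs(s,(0,120,60),(6,255,255),(120,215,170,275))],"was 148.4 248.4 in, 146.8 238 out")
print("jar/syringe diff",[float(cv2.absdiff(s,s0)[y0:y1,x0:x1].mean()) for x0,y0,x1,y1 in((285,265,312,295),(250,214,312,234))])
cv2.imwrite("pics/fin.png",np.hstack([cv2.resize(s[200:310,90:330],(800,367))]))
E
```

```text
clock: 20.1
position: [575.2, -5.9, 260.0]
ee_rot: [0.26, -0.031, 0.965, 0.006]
wrist_force: [0.1, 0.1, -0.2]
finger_gap: 0.3
red [(array([148.4845679 , 248.32921811]), 162.0)] was 148.4 248.4 in, 146.8 238 out
jar/syringe diff [11.21275720164609, 9.130107526881721]
```

View pics/fin.png

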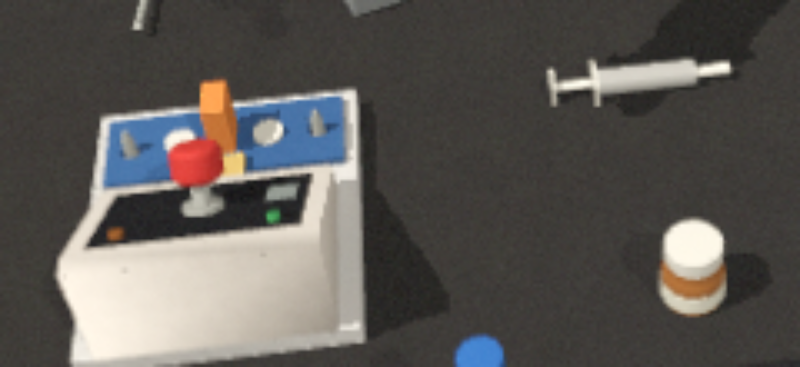

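The knob is in (195,162), the tongue lies over the plate edge (233,163), both pins are through, and the syringe and jar stand where they were.

```bash
python3 -c "
from cell import job_done
print(job_done())"
```

```text
the job is handed in; nothing more can be done
None
```

The blue carrier plate is mounted on the dock and locked, and I handed the job in at about 20 s of the 64 s allowed. I pulled the knob about 26 mm to its out stop. I then lowered the plate over both pins until it stopped on the deck at 22 N, and pushed the knob back to its inner stop at about 41 N at the wrist, pressing with the closed fingertips.

**Last checks:**
- **Knob:** its red head is at (148.5, 248.3) in the scene view; at the start, fully in, it was at (148.4, 248.4).
- **Plate and tongue:** the plate lies flat with both pins through it, and the tongue is over its edge.
- **Bystanders:** by eye, the syringe and jar are where they started. The pixel differences there (9–11 grey levels) were not zero and I did not re-measure either position; I put them down to the arm's changed shadow.
- **Robot:** clear of everything, with no force at the wrist.

**Disagreement:** the two cameras' estimates of the pin positions differed by a few mm. I aligned the plate using the scene view alone, and it went down without side contact. I did not measure the seated plate's offset separately, but the holes hold it to about 3 mm of the pins.

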